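# Sort the filled transformer from the empty case by weight

### The job

On the dark tread plate stand two identical square black transformer cases with aluminium lids: one is filled solid, the other is an empty shell. Lift them to feel which is heavy, then set the solid one in the square tray and the hollow one in the round pan, each upright and flat on its floor. Set them down rather than dropping them.

Things in the scene. Friction and masses are not known exactly. Their poses are not given: they have to be found in the camera images.
- case_a: One of two look-alike black square cases with aluminium lid and two low terminal strips (along its y) on top: 54 x 54 mm, 48 mm high, 56 with studs; plain upright sides. Origin: centre of underside, z up. Starts upright on the tread plate, whose top is 4 mm above the table. One case is solid (550-670 g), one hollow (120-160 g), drawn afresh each time whatever its name or place.
- case_b: The other of two look-alike black square cases with aluminium lid and two low terminal strips (along its y) on top: 54 x 54 mm, 48 mm high, 56 with studs; plain upright sides. Origin: centre of underside, z up. Starts upright on the tread plate, whose top is 4 mm above the table. One case is solid (550-670 g), one hollow (120-160 g), drawn afresh each time whatever its name or place.
- tray: Square open tray of bare aluminium, fixed to the table: 160 x 160 mm outside, 30 mm high, walls and floor 4 mm thick (inside 152 x 152 mm). Origin: centre of its underside, at table height; x and y along its sides. It stands to the left or the right of the tread plate.
- pan: Round open pan of bare aluminium, fixed to the table: 164 mm across at the foot, 176 mm at the rim, 30 mm high, wall 3 mm, floor 4 mm thick (inside floor about 158 mm across). Origin: centre of its underside, at table height. It stands on the other side of the tread plate from the tray.

How it is judged:
By the outcome, as a careful person would: the job done as asked, in the order asked, and still so for the second after the job is handed in, with the robot touching nothing.
It also fails if it takes over 64 s, if anything falls off the work surface, if the arm or the gripper's body presses on something with over 40 N, if the wrist force passes 120 N, or if a joint passes its speed limit or range.

### The arm

A 6-joint arm with a two-finger parallel gripper is mounted at the origin on the work surface. World frame = base frame: x ahead of the robot, y to its left, z up, the work surface at z = 0. Lengths are in m, angles in rad, forces in N, time in s.
With the tool pointing down it reaches from about 0.275 to 0.825 m from the base axis. Payload 4.9 kg.
Tool frame: the origin (TCP) lies midway between the tips of the shut fingers; the grasp point (between the pads) lies 19 mm behind it (grip_point_offset is the distance from the TCP to the grasp point, in m); z points along the fingers, y is the line along which they close (so a half turn about z gives the same grasp; the last joint's range is limited). The gripper opens to 85 mm and grips with 20 to 120 N. Pads are 22 mm wide; open, the fingers measure 114 mm over their backs; the gripper's body (76 mm by 85 mm) begins 54 mm behind the grasp point. The pads swing forward as they close: fully open they stand 13 mm farther back than shut.
Start: joints at [0.981, 0.326, -0.193, 1.052, 0, 1.437], TCP at [0.242, 0.494, 0.196] pointing down, gripper open.
Joint ranges: [-2.65, 2.65], [-0.97, 1.79], [-1.3, 1.35], [-1.93, 2.1], [-1.47, 1.37], [-3.14, 3.14]. Speed limits (rad/s): [2.57, 2.57, 3.14, 3.14, 3.14, 3.14].

### API

Orientations are given as a rotation vector (axis times angle).
In Python, from cell import * gives the robot as it stands. Calls block until the motion is done:
- movep(position, orientation): joint-space move of the TCP to a pose.
- move_l(position, velocity=0.15, rot=None, until_force=None): straight line of the TCP; rot=None keeps the orientation; velocity is the mean speed in m/s. With until_force (N) it stops when the force on the tool has changed by that much, and returns True; else False.
- set_joints(angles): joint-space move.
- let_go() and grab(newtons=None): open the fingers fully, or close them until they stop; newtons is the grip in N (None keeps the last).
- sleep(seconds).
- ik(position, orientation): joint angles nearest the present ones, or None.
- get_state(): the state.
- grab_frame(name): name is "scene" or "top"; returns a dict with "img" (480x640x3 uint8, red, green, blue), "fx", "fy", "cx", "cy" (pixels), "cam_to_world" (4x4, takes a point from camera to world coordinates). Camera axes: x right, y down, z forward; pixel columns grow to the right and rows downward; lengths in m; the calibration is good to about 2 mm. A picture is of the moment at which its call begins. There is no depth.
A pose or a line that the arm cannot do raises MotionError and nothing moves.
- sign_off(): hands the job in; it is judged then, once.
Trained networks look in the newest picture that a camera, given by its name, has taken for a name from the list of things; names that differ only in an ending like _2 or _b are one class to them, and where a whole thing is asked for, a point or a joint stands for the part that bears it (a point fixed in the world has none). Each returns a list of dicts, best first, with "score" (0 to 1); they miss things now and then, are a little off and sometimes report something else, mostly with a low value. They report only what shows in the picture. A call takes as long as a camera call.
- spot_in(camera, name): "centre" ([column, row] in pixels, amid what is visible of it).
- silhouettes(camera, name): "mask" (480x640 bool, what is visible of it) and "centre" ([column, row] in pixels, amid what is visible of it).
- tip_of(camera, name): "centre" ([column, row] in pixels: a listed point, or the origin of a listed thing).
The state is a dict: "clock": time; "q": joint angles; "joint_velocities": joint speeds; "tau": joint torques, N m; "position": TCP position; "eef_rot": TCP orientation; "contact_force": force on the tool from outside, world axes, zero at the start; "wrist_torque": the same for the moment, N m; "finger_gap": opening from 0.0 (shut) to 1.0 (fully open); "grasp_force": force on a finger pad.
Only numpy, scipy, OpenCV 4.12 (cv2) and the standard library are available. Lean on these libraries where they do the work, as an engineer would, in place of code of your own. Each camera call takes 0.05 s, during which the arm holds its last target. There are 200 camera calls.

## Working session

There is one attempt and no reset: what is moved stays moved. The work goes in short steps, each a Python script; the robot and the scene stay as the last script left them, time stands still between calls to the robot, and variables do not carry over. Pictures are saved under pics/ and viewed, at most 10 in all, crops included, and the job is handed in when it is done.

```bash
mkdir -p pics; cat > h.py <<'E'
from cell import *
import numpy as np, cv2
def ray(f,px,z):
    T=np.array(f["cam_to_world"]);d=T[:3,:3]@np.array([(px[0]-f["cx"])/f["fx"],(px[1]-f["cy"])/f["fy"],1]);o=T[:3,3]
    return o+d*(z-o[2])/d[2]
E
python3 - <<'E'
from h import *
for c in("top","scene"):
    f=grab_frame(c);cv2.imwrite(f"pics/{c}1.png",f["img"][...,::-1])
    print(c,np.round(f["cam_to_world"],3).tolist(),f["fx"])
    for n,z in(("case_a",.05),("tray",0),("pan",0)):
        for d in silhouettes(c,n):
            m=d["mask"].astype(np.uint8);r=cv2.minAreaRect(cv2.findNonZero(m))
            print(n,round(d["score"],2),np.round(d["centre"]),m.sum(),ray(f,d["centre"],z).round(3),np.round(r[2]),np.round(r[1]))
        for d in tip_of(c,n): print(" tip",round(d["score"],2),np.round(d["centre"]),ray(f,d["centre"],.004 if n=="case_a" else 0).round(3))
print(get_state()["eef_rot"],get_state()["clock"])
E
```

```text
top [[0.018, -0.986, 0.163, 0.339], [-1.0, -0.018, -0.003, 0.011], [0.006, -0.163, -0.987, 1.362], [0.0, 0.0, 0.0, 1.0]] 620.5407889216666
case_a 0.97 [292. 281.] 732 [0.465 0.074 0.05 ] 3.0 [27. 27.]
case_a 0.77 [360. 189.] 749 [ 0.668 -0.069  0.05 ] 27.0 [27. 30.]
 tip 0.73 [362. 190.] [ 0.676 -0.074  0.004]
 tip 0.64 [292. 283.] [0.465 0.076 0.004]
 tip 0.51 [462. 275.] [ 0.489 -0.296  0.004]
tray 0.58 [464. 271.] 5680 [ 0.498 -0.301  0.   ] 79.0 [76. 77.]
 tip 0.75 [462. 273.] [ 0.493 -0.297  0.   ]
pan 0.88 [173. 266.] 5151 [0.498 0.34  0.   ] 90.0 [79. 80.]
 tip 0.82 [175. 265.] [0.499 0.336 0.   ]
scene [[0.168, 0.779, -0.604, 1.102], [0.986, -0.134, 0.101, -0.08], [-0.002, -0.613, -0.79, 0.718], [0.0, 0.0, 0.0, 1.0]] 437.0616421567821
case_a 0.83 [335. 204.] 898 [0.494 0.064 0.05 ] 84.0 [34. 28.]
case_a 0.68 [284. 296.] 1298 [ 0.696 -0.069  0.05 ] 16.0 [36. 40.]
 tip 0.72 [336. 211.] [0.473 0.07  0.004]
 tip 0.67 [286. 300.] [ 0.678 -0.067  0.004]
tray 0.56 [156. 243.] 5626 [ 0.492 -0.316  0.   ] 74.0 [69. 87.]
 tip 0.69 [160. 242.] [ 0.491 -0.309  0.   ]
pan 0.7 [454. 198.] 4123 [0.477 0.343 0.   ] 90.0 [64. 81.]
pan 0.21 [337. 203.] 849 [0.445 0.078 0.   ] 90.0 [34. 27.]
 tip 0.59 [454. 199.] [ 0.479  0.341 -0.   ]
[7.09732929e-01 3.06035368e+00 3.90750273e-06] 0.7
```

```bash
python3 - <<'E'
import cv2
i=cv2.imread("pics/top1.png");s=cv2.resize(i[150:330,240:420],None,fx=3.3,fy=3.3,interpolation=cv2.INTER_CUBIC);cv2.imwrite("pics/crop.png",s)
E
```

```text
(no output)
```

View pics/top1.png

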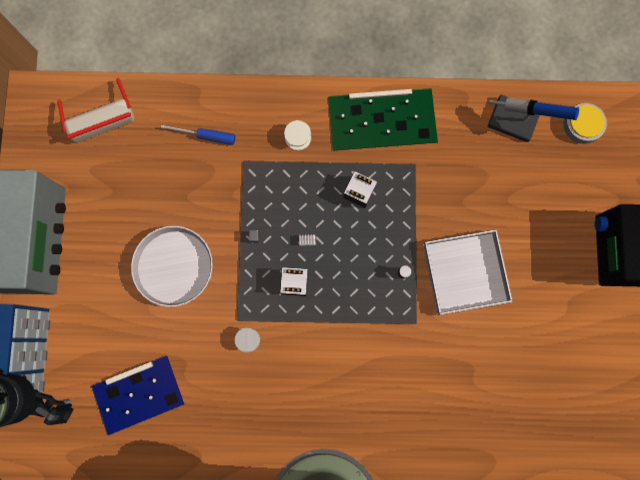

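View pics/crop.png

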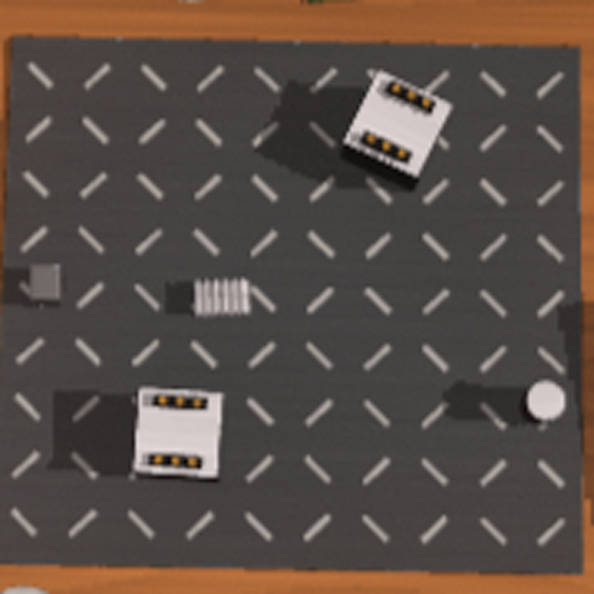

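View pics/scene1.png

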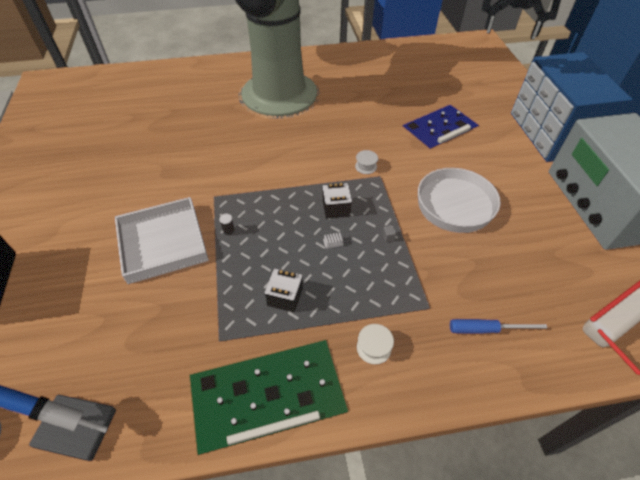

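The top view shows the near case at about (294,281), the far case at about (360,188) and turned roughly 24°, the pan at (173,266) and the tray at (467,272). The scene view agrees. I'll start with the near case: lift, weigh, set it back and check the time used.

```bash
cat >> h.py <<'E'
F={"fx":620.54}
def corners():
    f=grab_frame("top");out=[]
    for c in ([(138,388),(222,393),(220,479),(134,473)],[(375,70),(452,103),(418,180),(343,147)]):
        p=np.array([ray(f,(240+x/3.3-.35,150+y/3.3-.35),.052) for x,y in c])
        e=(p[1]-p[0])+(p[2]-p[3]);out.append((p.mean(0)[:2],np.arctan2(e[1],e[0]),np.linalg.norm(p-np.roll(p,1,0),axis=1)))
    return out
def down(th):
    a=(th+np.pi/2)/2
    return np.pi*np.array([np.cos(a),np.sin(a),0])
def best(xy,z,ths):
    c=[]
    for th in ths:
        for k in(-1,0,1):
            r=down(th+k*np.pi);q=ik([*xy,z],r)
            if q is not None:c.append((abs(q[5]),list(r)))
    return np.array(min(c)[1])
Z=.018;H=.13
def pick(xy,th,newtons=60):
    r=best(xy,H,[th,th+np.pi/2]);movep([*xy,H],r);move_l([*xy,Z],.2)
    grab(newtons);s=get_state();print("gap",s["finger_gap"],"f",s["grasp_force"])
def weigh(z=H):
    p=get_state()["position"]
    move_l([p[0],p[1],z],.15);sleep(.2);s=get_state()
    print("lift",np.round(s["contact_force"],2),s["finger_gap"],s["clock"]);return -s["contact_force"][2]/9.81
def setdown(z=Z):
    p=get_state()["position"];move_l([p[0],p[1],z+.012],.2)
    hit=move_l([p[0],p[1],z-.003],.03,until_force=3)
    print("down",hit,np.round(get_state()["position"],4));let_go()
    p=get_state()["position"];move_l([p[0],p[1],H],.25);print("clock",get_state()["clock"])
E
python3 - <<'E'
from h import *
c=corners()
for k in c: print(k[0].round(4),np.degrees(k[1]).round(1),k[2].round(3))
let_go()
pick(c[0][0],c[0][1]);print("mass",weigh(.07))
E
```

```text
[0.4644 0.0712] -92.7 [0.055 0.054 0.055 0.055]
[ 0.6702 -0.0673] -113.1 [0.056 0.055 0.057 0.054]
gap 0.0008331922739780944 f 0.0
lift [-0.27  0.44 -0.25] 0.0034735821091559883 4.9
mass 0.02542742067771151
```

```bash
python3 - <<'E'
from h import *
print(get_state()["position"],get_state()["eef_rot"],get_state()["q"])
a=grab_frame("top")["img"];b=grab_frame("scene")["img"]
a=cv2.resize(a[150:330,240:420],(400,400),interpolation=2);b=cv2.resize(b[120:320,220:420],(400,400),interpolation=2)
cv2.imwrite("pics/m.png",np.hstack([a,b])[...,::-1])
E
```

```text
[0.46332677 0.07115775 0.06894937] [-7.31520869e-02 -3.13864760e+00  5.28186688e-05] [-5.27626397e-03  3.15059909e-01 -5.75568481e-01  6.82260902e-01
  4.07943823e-06  4.13290567e-02]
```

View pics/m.png

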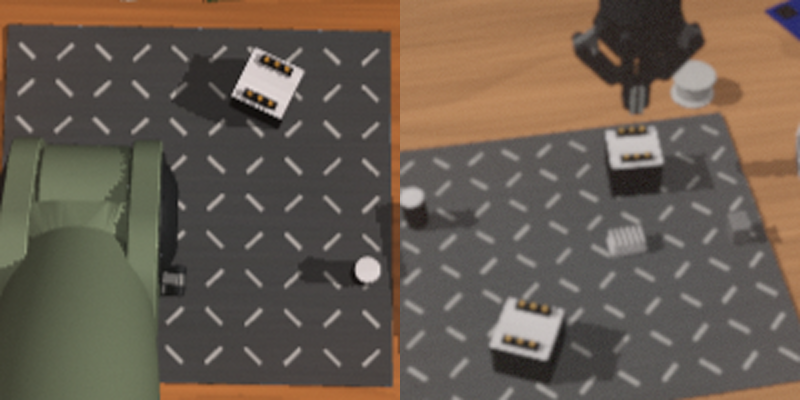

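The fingers closed on nothing. In the scene view the fingertips are behind the near case, on the robot's side, and the case hasn't moved. I'll compare the scene-camera rays for the tip and the lids.

```bash
python3 - <<'E'
from h import *
f=grab_frame("scene");g=grab_frame("top")
for n,p,z in(("tip",(220+237/2,120+103/2),.069),("near lid",(220+234/2,120+148/2),.052),("far lid",(220+129/2,120+326/2),.052)): print(n,ray(f,p,z).round(3))
def pr(f,w):
    T=np.linalg.inv(np.array(f["cam_to_world"]));c=T@np.append(w,1);return (f["fx"]*c[0]/c[2]+f["cx"],f["fy"]*c[1]/c[2]+f["cy"])
print("TCP reproj",pr(f,get_state()["position"]))
for c in corners(): w=[*c[0],.052];print("lid reproj scene",pr(f,w),"top",pr(g,w))
for w in([.4644,.0712,.052],): print(f["cx"],f["cy"],g["cx"],g["cy"])
print(np.array(f["cam_to_world"]).round(4).tolist()==0,np.array(g["cam_to_world"]).round(3).tolist())
E
```

```text
tip [0.418 0.085 0.069]
near lid [0.468 0.072 0.052]
far lid [ 0.67  -0.065  0.052]
TCP reproj (np.float64(336.4085808258832), np.float64(186.88547457748973))
lid reproj scene (np.float64(336.1792877722101), np.float64(192.94216367913288)) top (np.float64(293.7411065849719), np.float64(280.8934573192767))
lid reproj scene (np.float64(283.27308436713497), np.float64(283.05417475127877)) top (np.float64(359.95467184142456), np.float64(187.48517042393286))
315.7490703233165 244.0780566889839 324.66729780039014 238.87938883288334
False [[0.018, -0.986, 0.163, 0.339], [-1.0, -0.018, -0.003, 0.011], [0.006, -0.163, -0.987, 1.362], [0.0, 0.0, 0.0, 1.0]]
```

```bash
python3 - <<'E'
from h import *
def pr(f,w):
    T=np.linalg.inv(np.array(f["cam_to_world"]));c=T@np.append(w,1);return np.round((f["fx"]*c[0]/c[2]+f["cx"],f["fy"]*c[1]/c[2]+f["cy"]),1)
move_l([.44,-.03,.07],.2)
print(move_l([.44,-.03,.01],.15,until_force=4),get_state()["position"])
print(move_l([.44,-.03,-.05],.04,until_force=4),get_state()["position"],get_state()["contact_force"])
s=get_state();f=grab_frame("scene");g=grab_frame("top")
print(pr(f,s["position"]),pr(g,s["position"]),"start tcp",pr(g,[.242,.494,.196]),s["clock"])
cv2.imwrite("pics/p.png",cv2.resize(f["img"][100:250,200:400],(800,600),interpolation=2)[...,::-1])
E
```

```text
False [ 0.44008636 -0.0292629   0.0100953 ]
True [ 0.43981443 -0.02998776 -0.0312833 ] [-1.4030448  -0.14991897 10.30604463]
[289.3 216.5] [340.2 296.2] start tcp [ 55.8 390.5] 7.3667
```

View pics/p.png

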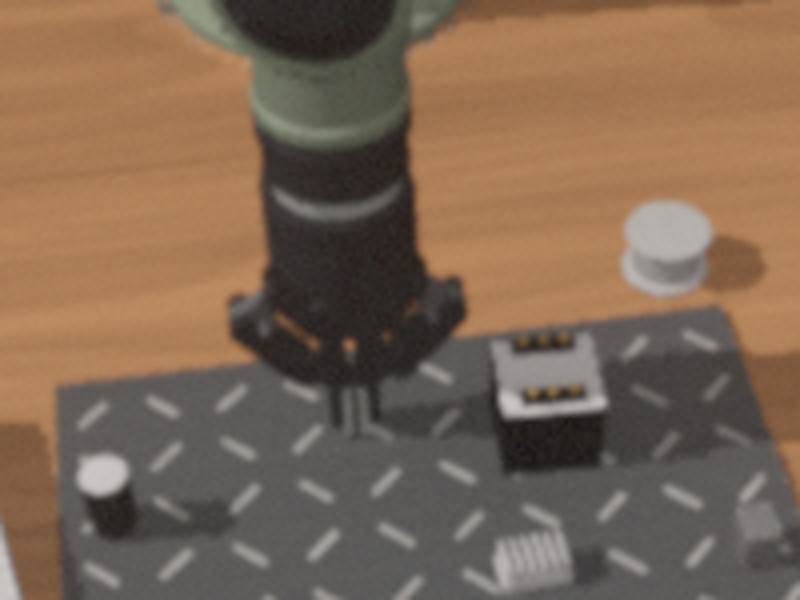

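The shut fingers met the plate (z = 0.004) at a reported TCP z of -0.031. The scene picture also shows the tip at about (288,208), where a ray to plate height gives the right x and y. So the real tip sits 35 mm higher than reported, and I'll correct z by that.

```bash
sed -i 's/^Z=.*/Z=.012-.035;H=.095/' h.py; python3 - <<'E'
from h import *
p=get_state()["position"];move_l([p[0],p[1],.07],.25)
let_go();print(get_state()["contact_force"])
xy,th=[.465,.0715],np.radians(-92.7)
pick(xy,th)
if get_state()["finger_gap"]>.3:
    print("mass A",weigh(.03))
E
```

```text
[-0.19367471  0.29148821  0.0191297 ]
gap 0.6266480602057145 f 64.12676766514778
lift [-0.11  0.65 -6.  ] 0.6214978517434928 11.1583
mass A 0.6113419993035811
```

The near case weighs 0.61 kg, so it's the solid one. There's time to set it back and feel the other before placing either, as the task asks.

```bash
python3 - <<'E'
from h import *
setdown()
pick([.670,-.0665],np.radians(-113.1))
if get_state()["finger_gap"]>.3:
    print("mass B",weigh(.03)); setdown()
f=grab_frame("top")
for n,z in(("case_a",.052),("tray",.03),("pan",.03)):
    for d in silhouettes("top",n):
        m=d["mask"].astype(np.uint8);r=cv2.minAreaRect(cv2.findNonZero(m))
        print(n,round(d["score"],2),ray(f,r[0],z).round(3),r)
    for d in tip_of("top",n): print(" tip",round(d["score"],2),ray(f,d["centre"],.004 if n=="case_a" else 0).round(3))
E
```

```text
down True [ 0.466   0.0717 -0.0217]
clock 12.9917
gap 0.6244886548532875 f 63.675527572631836
lift [ 0.09 -0.31 -1.79] 0.6277413667251941 15.8083
mass B 0.1823269407350889
down True [ 0.6715 -0.0668 -0.021 ]
clock 17.625
case_a 0.8 [0.465 0.084 0.052] ((287.600830078125, 280.584228515625), (14.40112018585205, 27.172916412353516), 3.012787342071533)
 tip 0.8 [0.463 0.068 0.004]
tray 0.8 [ 0.494 -0.301  0.03 ] ((466.8424987792969, 271.1728820800781), (76.34173583984375, 77.46441650390625), 79.2156982421875)
 tip 0.74 [ 0.495 -0.301  0.   ]
pan 0.55 [0.504 0.343 0.03 ] ((169.0196990966797, 261.1164245605469), (67.91016387939453, 81.1371841430664), 66.37062072753906)
 tip 0.85 [0.5   0.337 0.   ]
```

```bash
cat >> h.py <<'E'
def transport(src,th,dst,thd):
    pick(src,th)
    assert get_state()["finger_gap"]>.3
    print("mass",weigh(H))
    movep([*dst,H],best(dst,H,[thd,thd+np.pi/2]));setdown()
E
python3 - <<'E'
from h import *
transport([.4655,.0716],np.radians(-92.7),[.494,-.300],np.radians(-79))
transport([.671,-.067],np.radians(-113.1),[.494,.335],0)
movep([.4,0,.25],best([.4,0],.25,[np.pi/2]))
a=grab_frame("top")["img"];b=grab_frame("scene")["img"]
a=cv2.resize(a[180:340,100:540],(800,290),interpolation=2);b=cv2.resize(b[130:310,80:540],(800,310),interpolation=2)
cv2.imwrite("pics/end.png",np.vstack([a,b])[...,::-1]);print(get_state()["clock"])
E
```

```text
gap 0.6262872926342323 f 64.74438205361366
lift [ 1.01 -0.07 -5.83] 0.6220751991205238 21.225
mass 0.5938950503362541
down True [ 0.4949 -0.2992 -0.0217]
clock 24.775
gap 0.6227649881005036 f 63.51176306605339
lift [-0.75 -0.1  -2.05] 0.627487448811132 28.175
mass 0.20930462830456203
down True [ 0.4958  0.3347 -0.021 ]
clock 31.9333
33.45
```

View pics/end.png

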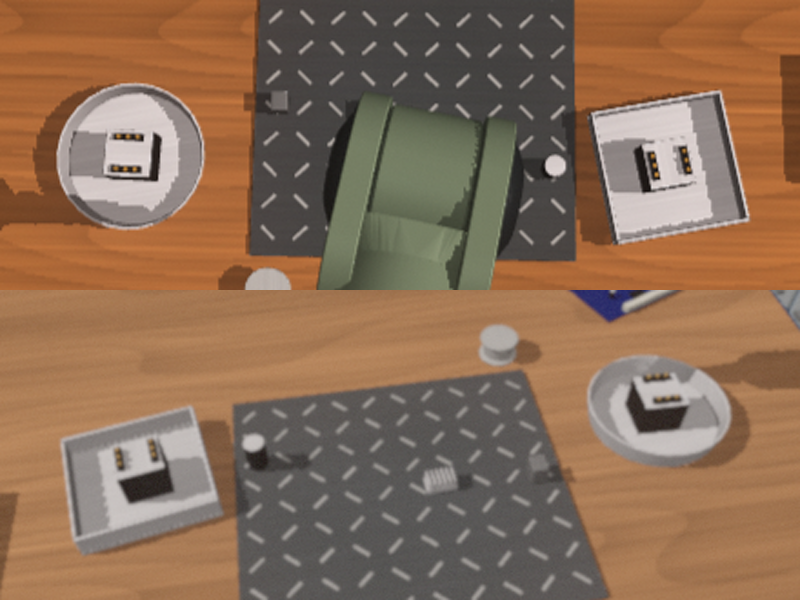

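In the mosaic the solid case stands upright near the middle of the tray, at about (667,165). The hollow one stands upright near the middle of the pan, at about (130,155). The gripper is clear of both.

```bash
python3 -c "
from cell import *
print(sign_off())"
```

```text
the job is handed in; nothing more can be done
None
```

The job is handed in at about 33 s of the 64 s limit: the solid case (about 0.6 kg) stands upright in the square tray and the hollow one (about 0.2 kg) in the round pan, after one empty first grasp (the real fingertips sat 35 mm higher than reported, corrected from then on).

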